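# Pull the fuse carrier from the open amplifier

## Task

In the open amplifier a clear touch guard covers the fuse carrier: lift the guard off and hang it by its handle on the hook of the stand, and leave it hanging there. Then squeeze the carrier's two side catches together, draw the carrier straight up out of its socket, and finish while still holding it with the catches squeezed, upright and still, about 10 cm above the socket. Leave the other parts on the bench where they are, and do not drop the guard.

Things in the scene. Friction and masses are not known exactly. Their poses are not given: they have to be found in the camera images.
- amplifier: Open-topped amplifier chassis fixed to the bench, 270 long (its x) by 248 wide over the black heat-sink fins on both sides (its y), walls 60 high; two white toroidal transformers, up to 50 high, in its far (+x) half. Origin: centre of its underside on the bench, z up.
- socket: Grey socket block fixed inside the amplifier, 76 x 76 mm, its top face 70 above the bench, above everything else in the amplifier. Origin: centre of its top face; axes as the carrier's when home. Its mouth is 40 (x) by 35 (y), with a lip 6 deep on both y sides under which the catch noses hook.
- carrier: Black fuse carrier plugged into the socket, glass fuse on top, about 150 g. Origin: centre of the underside of its flange (56 x 44 x 4), level with the socket top when home; z up. Plug reaches 26 below, top 48 above it. Two grey spring catches on its +y and -y sides, nosed 4 under the socket lip: it comes out, straight up, only with both squeezed in 5 or more.
- carrier_grip (a point): Midway between the two catch thumb plates, half-way up them, 24 above the carrier's origin; axes as the carrier's: squeeze along y. Plates are 26 wide (x), 36 high (6 to 42 above the origin), 54 apart over their outer faces at rest, 40 when both are fully squeezed.
- catch_a (a joint): Squeeze of the catch on the carrier's +y side, m: 0 at rest (out, latched), 0.007 fully in. Spring: about 2 N to start, 6 N fully in; springs back when let go.
- catch_b (a joint): The same for the catch on the -y side.
- guard: Clear box open underneath, 72 x 72 x 49, wall 3, standing on the socket over the carrier, turned with it; about 150 g. Origin: centre of its open underside, z up; raise it over 50 to clear the carrier. On top a black loop handle in its y-z plane: opening 56 wide (y), 36 high (49 to 85 above the origin), under the grip bar.
- guard_grip (a point): Centre of the guard's grip bar, 100 above the guard's origin; axes as the guard's: the bar is 68 long (y), 10 thick (x), 30 high, its underside an inverted V that centres on a hook: apex 15 below this point, falling 0.45 rad to both ends.
- hook_stand: Fixed steel stand: foot plate 110 x 100 x 12, post 16 diameter, 186 high, and one hook: a round prong 8 diameter from the post towards the stand's -x, centreline 180 above the bench, end turned up. Origin: foot of the post, z up. A handle is hung by moving it along the stand's +x over the upturned tip, then down.
- hook_seat (a point): On top of the prong, mid-way, 45 from the post axis; axes as the stand's. The handle bar's underside rests on this height.
- hook_tip (a point): Highest point of the upturned hook tip, 45 further out (-x) and 12 higher than hook_seat.
- screw_jar: Bystander: small screw jar, 52 diameter, 60 high, on the bench. Origin: centre of underside.
- spare_toroid: Bystander: copper ring coil, 64 diameter, 30 high, lying on the bench. Origin: centre of underside.
- heat_sink: Bystander: small finned aluminium heat sink, 50 x 60 x 30 high, on the bench. Origin: centre of underside.
Not all that is in view belongs to the job. What is shaped like the guard but green or orange is not meant.

How it is judged:
On the way:
1. the guard hangs by its handle on the hook, let go, while the carrier is still latched in its socket (x of guard_grip in the frame of hook_seat between -0.045 and 0.04 m and y of guard_grip in the frame of hook_seat between -0.03 and 0.03 m and z of guard_grip in the frame of hook_seat between 0.005 and 0.026 m and angle between guard's own z axis and vertical below 0.35 rad and contact force between guard and hook_stand above 0.4 N and contact force between the fingers and guard below 0.05 N and z of carrier in the frame of socket below 0.01 m), for 0.3 s.
At the end, for the whole second after the job is handed in: The guard hangs still and let go by its handle bar on the prong, within 0.35 rad of upright; the carrier is held still in the fingers, both catches squeezed in over 4.5 mm, over 60 mm above home, within 0.35 rad of upright, touching no other part (x of guard_grip in the frame of hook_seat between -0.045 and 0.04 m and y of guard_grip in the frame of hook_seat between -0.03 and 0.03 m and z of guard_grip in the frame of hook_seat between 0.005 and 0.026 m and angle between each of guard, carrier's own z axis and vertical below 0.35 rad and contact force between guard and hook_stand above 0.4 N and contact force between each of the fingers, carrier and guard below 0.05 N and linear speed of guard below 0.1 m/s and z of carrier in the frame of socket above 0.06 m and value of joint each of catch_a, catch_b above 0.0045 m and contact force between the fingers and carrier above 2 N and contact force between carrier and socket below 0.05 N and contact force between carrier and amplifier below 0.05 N and contact force between carrier and hook_stand below 0.05 N and linear speed of carrier below 0.05 m/s); the arm keeps its last pose, push and grip.
It fails at once if the guard is dropped low or onto the bench (height (world z) of guard below 0.045 m).
It fails at once if a bystander part is disturbed by more than 25 mm (distance of any of screw_jar, spare_toroid, heat_sink from where it was at the start of the episode above 0.025 m).
It also fails if it takes over 58 s, if anything falls off the work surface, if the arm or the gripper's body presses on something with over 40 N, if the wrist force passes 120 N, or if a joint passes its speed limit or range.

## Robot

A 6-joint arm with a two-finger parallel gripper is mounted at the origin on the work surface. World frame = base frame: x ahead of the robot, y to its left, z up, the work surface at z = 0. Lengths are in m, angles in rad, forces in N, time in s.
With the tool pointing down it reaches from about 0.35 to 0.775 m from the base axis. Payload 5.5 kg.
Tool frame: the origin (TCP) lies at the very end of the fingers, on their centre line; the grasp point (between the pads) lies 19 mm behind it; x points along the fingers, y is the direction in which the jaws open and shut, and the axes are right-handed (so a half turn about x gives the same grasp; the last joint's range is limited). The gripper opens to 85 mm and grips with 20 to 120 N. Pads are 22 mm wide; open, the fingers measure 114 mm over their backs; the gripper's body (76 mm by 85 mm) begins 54 mm behind the grasp point. The pads swing forward as they close: fully open they stand 13 mm farther back than shut.
Start: joints at [1.163, 0.313, 0.046, 1.304, 0, 1.431], TCP at [0.152, 0.555, 0.231] pointing down, gripper open.
Joint ranges: [-2.76, 2.76], [-0.86, 1.69], [-1.03, 1.26], [-2.2, 2.34], [-1.47, 1.5], [-3.14, 3.14]. Speed limits (rad/s): [2.57, 2.57, 3.14, 3.14, 3.14, 3.14].

## Interface

Orientations are given as a unit quaternion [w, x, y, z].
In Python, from workcell import env gives the robot as it stands.
- The arm moves only by the tool servo_tool, never from a script. Its argument "increments" is a list of rows, each an object with "offset": the shift along the tool's x, y, z in cm, a list of three; "yaw": the turn about the tool's x in degrees. In form: [{"offset": [x, y, z], "yaw": yaw}, ...]. A call has exactly 8 rows; each row is the pose to reach, as a shift and turn from the pose commanded when the call began, along the tool's axes at that moment; what a row does not reach only later rows make up. A row lasts 1/10 s, in which the tool goes at most 50 mm and 8.59 degrees, less where a joint would pass 70% of its speed; a pose out of reach is approached as far as the arm can. A call with a gripper value outside its range is refused whole. "claw" is the opening, from 0 (shut) to 1 (fully open), set as the call begins (left out, the last holds). The fingers move at their own pace and stop on an object; "force" is the grip in N (left out, the last holds). Time passes only in rows, so rows that repeat a pose let the fingers close, or fill a call up. It gives the time, the measured TCP pose, the force and the opening at its end, in the units of the state.
- env.get_state(): the state, without advancing time (a new reading comes with each control period).
- env.read_camera(name): name is "scene" or "top"; returns (picture, depth): 420x560x3 uint8, red, green, blue; 420x560 float32, m along the optical axis (not along the pixel's ray), 0 where there is no reading.
- env.camera_model(name): a dict with "vertical_fov" (degrees; the focal length in pixels is half the picture's height over the tangent of half this angle, whatever the lens; pixels are square), "cx", "cy" (the principal point, pixels), "world_from_camera" (4x4, takes a point from camera to world coordinates). Camera axes: x right, y up, looking along -z (the intrinsics and any distortion apply to the point x, -y, -z); pixel columns grow to the right and rows downward; lengths in m; the calibration is good to about 2 mm. A picture is of the moment at which its call begins. camera_model takes no time and is no camera call.
- env.hand_in(): hands the job in, once; it reports no verdict.
The state is a dict: "clock": time; "joint_pos": joint angles; "qvel": joint speeds; "tau": joint torques, N m; "tcp_pos": TCP position; "orientation": TCP orientation; "wrist_force": force on the tool from outside, world axes, zero at the start; "ft_torque": the same for the moment, N m; "finger_gap": finger opening in m.
Only numpy, scipy, OpenCV 4.12 (cv2) and the standard library are available. Lean on these libraries where they do the work, as an engineer would, in place of code of your own. Each camera call takes 0.05 s, during which the arm holds its last target.

## Working session

There is one attempt and no reset: what is moved stays moved. The work goes in short steps, Python scripts to look and compute and a tool call to move; the robot and the scene stay as the last step left them, time stands still between calls to the robot, and variables do not carry over. Pictures are saved under pics/ and viewed, and the job is handed in when it is done.

Besides the shell and the picture viewer there is one more tool, called after "Emit:" in YAML: its name, and indented under it one key for each argument. servo_tool: Moves the arm, as the interface text tells. Its arguments: {"type":"object","properties":{"increments":{"type":"array","items":{"type":"object","properties":{"offset":{"type":"array","items":{"type":"number"}},"yaw":{"type":"number"}}}},"claw":{"type":"number"},"force":{"type":"number"}},"required":["increments"]}

```bash
ls; mkdir -p pics; cat > h.py <<'E'
import numpy as np, cv2, pickle
from workcell import env
E
python3 - <<'E'
from h import *
s=env.get_state(); print(s)
D={}
for n in("scene","top"):
    im,d=env.read_camera(n); m=env.camera_model(n); print(n,m)
    cv2.imwrite(f"pics/{n}0.png",im[:,:,::-1]); D[n]=(im,d,m)
pickle.dump(D,open("d0.pkl","wb"))
E
```

```text
pics
{'clock': 0.0, 'joint_pos': array([ 1.16338149e+00,  3.13981004e-01,  4.49487129e-02,  1.30361231e+00,
       -1.43633601e-05,  1.43117167e+00]), 'qvel': array([ 0.00118152, -0.00028468,  0.00155187, -0.00133234,  0.0002532 ,
       -0.00015579]), 'tau': array([-1.37457471e-03, -4.80625212e+01,  2.98536712e+01,  1.95528113e-02,
       -6.87603233e-05, -1.27309380e-05]), 'tcp_pos': array([0.15195995, 0.5540053 , 0.23040755]), 'orientation': array([ 0.70060585,  0.09376489,  0.7009491 , -0.09502598]), 'wrist_force': array([-0.78487437, -0.06546125,  0.31567391]), 'ft_torque': array([ 0.00745201, -0.01761056, -0.0128107 ]), 'finger_gap': 0.08518360800015268}
scene {'vertical_fov': 49.07901928864945, 'cx': 278.1719823802933, 'cy': 210.20271866192806, 'world_from_camera': array([[-0.89766871, -0.38438049,  0.21550528,  0.78182786],
       [ 0.44065414, -0.78724478,  0.43135784,  0.54331615],
       [ 0.00384987,  0.48217973,  0.87606386,  1.05554805],
       [ 0.        ,  0.        ,  0.        ,  1.        ]])}
top {'vertical_fov': 56.821102000312464, 'cx': 278.5274139393178, 'cy': 206.43016601210564, 'world_from_camera': array([[-0.00818814,  0.99231992, -0.12342658,  0.42743949],
       [-0.99985896, -0.00631465,  0.01556258,  0.10911585],
       [ 0.01466367,  0.1235366 ,  0.99223167,  1.13473115],
       [ 0.        ,  0.        ,  0.        ,  1.        ]])}
```

View pics/scene0.png

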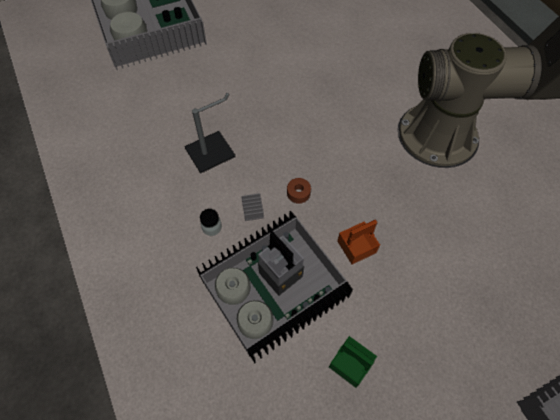

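View pics/top0.png

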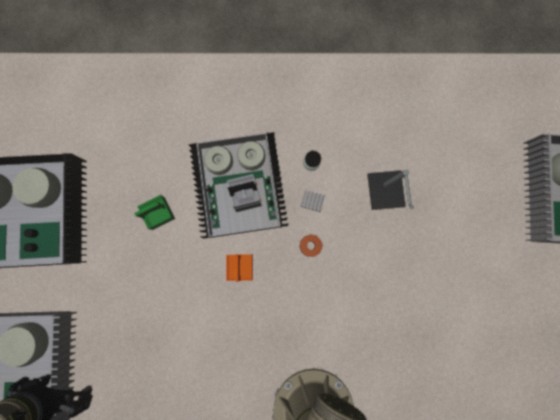

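```bash
cat >> h.py <<'E'
def cloud(d,m):
    H,W=d.shape; f=H/2/np.tan(np.radians(m["vertical_fov"])/2)
    v,u=np.mgrid[0:H,0:W]
    p=np.stack([(u-m["cx"])/f*d,-(v-m["cy"])/f*d,-d],-1)
    T=m["world_from_camera"]
    P=p@T[:3,:3].T+T[:3,3]; P[d<=0]=np.nan
    return P
def proj(X,m,H=420):
    f=H/2/np.tan(np.radians(m["vertical_fov"])/2)
    T=m["world_from_camera"]; p=(np.asarray(X)-T[:3,3])@T[:3,:3]
    return np.stack([m["cx"]-f*p[...,0]/p[...,2], m["cy"]+f*p[...,1]/p[...,2]],-1)
E
python3 - <<'E'
from h import *
D=pickle.load(open("d0.pkl","rb"))
for n,(im,d,m) in D.items():
    P=cloud(d,m)
    print(n,(d<=0).mean())
    pts={"scene":[(50,200),(150,300),(400,380),(300,190),(208,215),(255,318),(233,284),(360,240),(500,200)],"top":[(100,100),(330,300),(450,300),(450,100),(250,154),(217,158),(311,238),(313,158),(240,268)]}[n]
    for u,v in pts: print((u,v),im[v,u],P[v,u].round(3))
im,d,m=D["scene"]; c=im[190:370,180:370]; cv2.imwrite("pics/sc_crop.png",cv2.resize(c[:,:,::-1],None,fx=4,fy=4,interpolation=cv2.INTER_CUBIC)[:600])
c=im[80:180,170:270]; a=cv2.resize(c[:,:,::-1],None,fx=5,fy=5,interpolation=cv2.INTER_CUBIC)
cv2.imwrite("pics/sc_hook.png",a)
im,d,m=D["top"]; c=im[120:250,180:330]; cv2.imwrite("pics/top_crop.png",cv2.resize(c[:,:,::-1],None,fx=4.5,fy=4.5,interpolation=cv2.INTER_CUBIC))
c=im[150:230,350:430]; cv2.imwrite("pics/top_hook.png",cv2.resize(c[:,:,::-1],None,fx=6,fy=6,interpolation=cv2.INTER_CUBIC))
E
```

```text
scene 0.004141156462585034
(50, 200) [54 52 48] [ 1.242 -0.846 -0.749]
(150, 300) [120 112 108] [0.901 0.109 0.002]
(400, 380) [118 110 107] [ 0.469  0.519 -0.001]
(300, 190) [110 103  99] [ 0.442 -0.006  0.   ]
(208, 215) [8 7 7] [ 0.698 -0.01   0.061]
(255, 318) [79 82 81] [0.7   0.269 0.045]
(233, 284) [78 81 80] [0.712 0.175 0.047]
(360, 240) [116  52  22] [0.393 0.208 0.049]
(500, 200) [113 106 102] [-0.02   0.255  0.002]
top 0.003920068027210884
(100, 100) [165 154 147] [ 0.898  0.631 -0.003]
(330, 300) [168 158 150] [ 0.298 -0.054  0.001]
(450, 300) [168 158 150] [ 0.294 -0.4    0.   ]
(450, 100) [169 161 152] [ 0.893 -0.436  0.003]
(250, 154) [122 128 122] [0.715 0.173 0.045]
(217, 158) [124 128 125] [0.704 0.267 0.045]
(311, 238) [146  83  53] [0.474 0.    0.029]
(313, 158) [31 29 29] [ 0.699 -0.007  0.059]
(240, 268) [161  80  33] [0.392 0.2   0.049]
```

View pics/sc_crop.png

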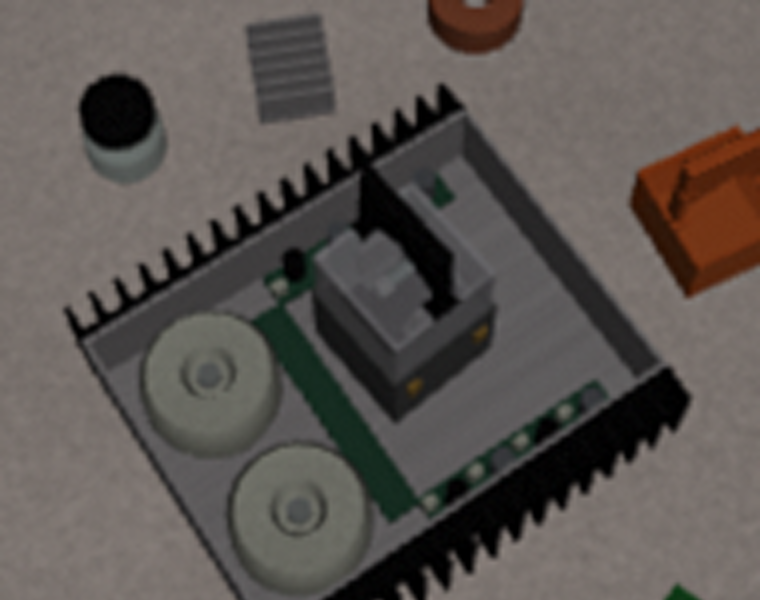

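View pics/top_crop.png

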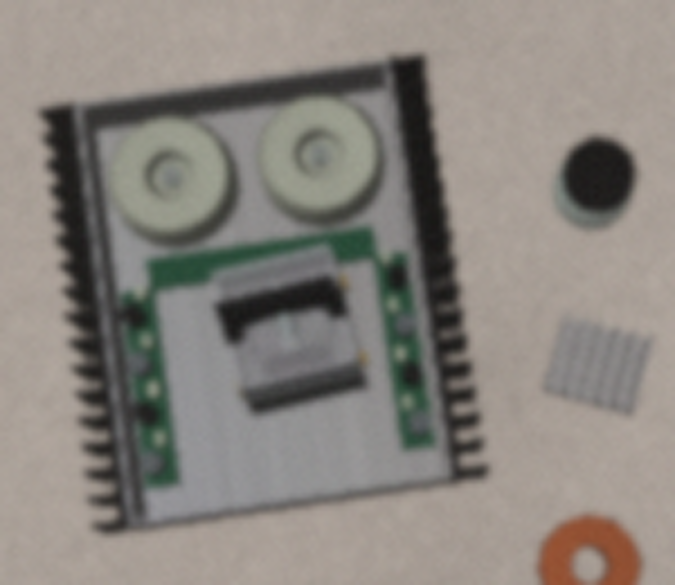

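View pics/sc_hook.png

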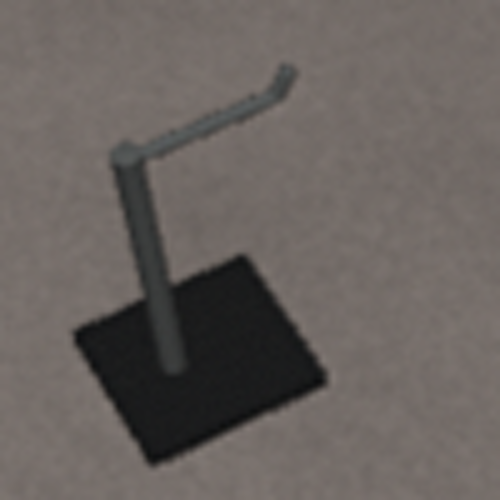

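View pics/top_hook.png

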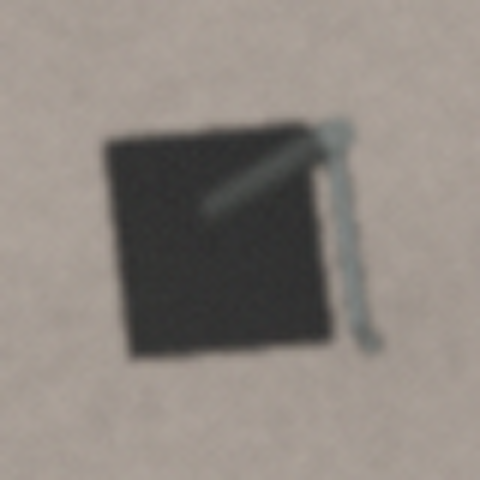

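Candidates shaped like the guard: clear box with black handle at scene (283,255) / top (243,192), on the socket inside the amplifier; orange at scene (360,240) and green at (353,360) are decoys on the bench. The clear one on the grey socket fits; the crops above confirm it. Measuring bar and hook now.

```bash
python3 - <<'E'
from h import *
D=pickle.load(open("d0.pkl","rb"))
for n,(im,d,m) in D.items():
    P=cloud(d,m)
    # guard bar: black, z>0.155 near amp
    reg=(abs(P[...,0]-0.6)<.13)&(abs(P[...,1]-0.2)<.13)
    k=reg&(P[...,2]>.174)&(P[...,2]<.2)
    q=P[k]; print(n,"bar top",len(q),q.mean(0).round(4) if len(q) else '')
    if len(q):
        (c,s,a)=cv2.minAreaRect((q[:,:2]*1000).astype(np.float32)); print(c,s,a, np.percentile(q[:,2],[5,50,95]))
        C=q[:,:2]-q[:,:2].mean(0); w,v=np.linalg.eigh(C.T@C); print("dir",np.degrees(np.arctan2(v[1,1],v[0,1])))
    for lo,hi in((.06,.075),(.112,.125)):
        k=reg&(P[...,2]>lo)&(P[...,2]<hi); q=P[k]
        if len(q)>5:
            print(lo,len(q),np.median(q[:,2]),cv2.minAreaRect((q[:,:2]*1000).astype(np.float32)))
    k=(P[...,2]>.15)&(P[...,2]<.2)&(P[...,1]<-.1)&(P[...,1]>-.5)&(P[...,0]>.3)
    vs,us=np.nonzero(k)
    q=P[k]; print("hook",len(q)); o=np.argsort(q[:,0])
    for i in o[::max(1,len(o)//30)]: print(us[i],vs[i],q[i].round(4))
    k=(P[...,2]>.006)&(P[...,2]<.018)&(P[...,1]<-.1)&(P[...,1]>-.5)&(P[...,0]>.4)&(im.sum(-1)<150)
    q=P[k]; print("plate",len(q),np.median(q[:,2]),cv2.minAreaRect((q[:,:2]*1000).astype(np.float32)))
E
```

```text
scene bar top 185 [0.5974 0.1902 0.1832]
(596.5610961914062, 188.45263671875) (11.264708518981934, 68.02886199951172) 14.412358283996582 [0.1760718  0.18412429 0.18665761]
dir 103.87699445112716
0.06 751 0.06134366049642359 ((617.1372680664062, 206.21646118164062), (254.80184936523438, 245.49179077148438), 7.974483013153076)
0.112 766 0.11877098281874748 ((596.5731811523438, 188.2369384765625), (73.28435516357422, 74.21658325195312), 13.955894470214844)
hook 206
228 93 [ 0.5348 -0.2361  0.1918]
227 95 [ 0.54  -0.23   0.193]
226 96 [ 0.5434 -0.2284  0.1927]
226 100 [ 0.545  -0.2277  0.1797]
225 100 [ 0.5482 -0.2257  0.1833]
223 100 [ 0.5524 -0.2288  0.1823]
221 100 [ 0.5575 -0.2288  0.1847]
219 100 [ 0.5619 -0.2313  0.1843]
217 101 [ 0.5669 -0.233   0.1815]
216 102 [ 0.5714 -0.2273  0.1857]
215 104 [ 0.5755 -0.2246  0.1832]
213 104 [ 0.58   -0.2266  0.1834]
211 104 [ 0.5846 -0.2284  0.1838]
210 107 [ 0.59   -0.2224  0.1816]
208 108 [ 0.5948 -0.2248  0.1779]
206 106 [ 0.5988 -0.2249  0.1871]
205 109 [ 0.6029 -0.2241  0.179 ]
203 109 [ 0.6081 -0.2229  0.1828]
201 109 [ 0.6125 -0.2254  0
[... 1775 characters left out ...]
0.6052 -0.23    0.184 ]
407 181 [ 0.6085 -0.229   0.1801]
405 179 [ 0.6132 -0.2235  0.1822]
405 177 [ 0.6182 -0.2236  0.1825]
405 176 [ 0.621  -0.224   0.1817]
405 175 [ 0.6233 -0.2238  0.1827]
402 176 [ 0.6242 -0.2219  0.1657]
407 174 [ 0.6257 -0.2287  0.1836]
408 174 [ 0.6261 -0.232   0.1813]
400 175 [ 0.6277 -0.2183  0.1616]
404 173 [ 0.6282 -0.2211  0.1839]
405 172 [ 0.6298 -0.2222  0.1884]
406 172 [ 0.6307 -0.2263  0.1837]
406 171 [ 0.6326 -0.2253  0.187 ]
401 172 [ 0.6334 -0.2179  0.1715]
408 170 [ 0.6352 -0.2306  0.1865]
403 170 [ 0.6369 -0.2207  0.179 ]
plate 235 0.011797836412474672 ((616.2227783203125, -225.89913940429688), (96.20938873291016, 90.00875854492188), 4.488413333892822)
```

```bash
cat >> h.py <<'E'
from scipy.spatial.transform import Rotation as Ro
def st(s=None):
    s=s or env.get_state(); q=s["orientation"]; R=Ro.from_quat([q[1],q[2],q[3],q[0]]).as_matrix()
    return s,np.array(s["tcp_pos"]),R
def plan(target,jawdeg=None):
    s,p,R=st(); o=R.T@(np.array(target)-p)*100
    j=np.degrees(np.arctan2(R[1,1],R[0,1])); print("t",round(s["clock"],2),"tcp",p.round(4),"jaw deg",round(j,2),"tilt",np.degrees(np.arccos(-R[2,0])).round(2),"gap",round(s["finger_gap"],4),"F",s["wrist_force"].round(1))
    dj=0
    if jawdeg is not None:
        dj=(jawdeg-j+90)%180-90   # nearest half-turn, world
    print("offset cm",o.round(2),"yaw(tool x) deg",round(-dj,2),"world jaw turn",round(dj,2),"j6",s["joint_pos"][5].round(3))
E
python3 - <<'E'
from h import *
s,p,R=st(); print(R.round(4))
plan([.5975,.188,.26],14)
E
```

```text
[[-6.000e-04  2.646e-01  9.644e-01]
 [-1.500e-03  9.644e-01 -2.646e-01]
 [-1.000e+00 -1.600e-03 -2.000e-04]]
t 0.1 tcp [0.152  0.5541 0.2305] jaw deg 74.66 tilt 0.09 gap 0.0854 F [ 0.3 -1.4 -1.2]
offset cm [ -2.92 -23.52  52.65] yaw(tool x) deg 60.66 world jaw turn -60.66 j6 1.431
```

Emit:
servo_tool:
  increments:
    - {"offset": [-0.2, -1.5, 3.5], "yaw": 4}
    - {"offset": [-0.4, -3.2, 7.2], "yaw": 8}
    - {"offset": [-0.6, -4.9, 11], "yaw": 12.5}
    - {"offset": [-0.8, -6.6, 14.8], "yaw": 17}
    - {"offset": [-1, -8.3, 18.6], "yaw": 21.5}
    - {"offset": [-1.2, -10, 22.4], "yaw": 26}
    - {"offset": [-1.4, -11.7, 26.2], "yaw": 30}
    - {"offset": [-1.5, -13.2, 29.6], "yaw": 34}
  claw: 1
  force: 40

```text
clock: 0.9
tcp_pos: [0.4039, 0.3474, 0.2461]
orientation: [0.642, 0.296, 0.642, -0.296]
wrist_force: [-0.6, 1.0, 0.5]
finger_gap: 0.0855
```

```bash
python3 -c "
from h import *
plan([.5975,.188,.26],14)"
```

```text
t 0.9 tcp [0.4039 0.3474 0.2461] jaw deg 40.46 tilt 0.02 gap 0.0855 F [-0.6  1.   0.5]
offset cm [-1.39  4.39 24.69] yaw(tool x) deg 26.46 world jaw turn -26.46 j6 1.424
```

Emit:
servo_tool:
  increments:
    - {"offset": [-0.2, 0.7, 3.8], "yaw": 4}
    - {"offset": [-0.4, 1.4, 7.6], "yaw": 8}
    - {"offset": [-0.6, 2.1, 11.4], "yaw": 12.5}
    - {"offset": [-0.8, 2.8, 15.2], "yaw": 17}
    - {"offset": [-1, 3.4, 19], "yaw": 21.5}
    - {"offset": [-1.2, 4, 22.4], "yaw": 25}
    - {"offset": [-1.4, 4.3, 24.2], "yaw": 26.5}
    - {"offset": [-1.4, 4.4, 24.7], "yaw": 26.5}

```text
clock: 1.7
tcp_pos: [0.5984, 0.1884, 0.2594]
orientation: [0.557, 0.435, 0.557, -0.436]
wrist_force: [-0.3, 0.6, -0.7]
finger_gap: 0.0852
```

```bash
python3 - <<'E'
from h import *
plan([.5975,.188,.164],14)
D={}
for n in("scene","top"):
    im,d=env.read_camera(n); D[n]=(im,d,env.camera_model(n))
a=D["scene"][0][190:330,210:350]; b=D["top"][0][130:270,180:320]
cv2.imwrite("pics/a1.png",cv2.resize(np.hstack([a,b])[:,:,::-1],None,fx=2.8,fy=2.8,interpolation=cv2.INTER_CUBIC))
E
```

```text
t 1.7 tcp [0.5984 0.1884 0.2594] jaw deg 14.0 tilt 0.04 gap 0.0852 F [-0.3  0.6 -0.7]
offset cm [ 9.54 -0.09  0.02] yaw(tool x) deg -0.0 world jaw turn 0.0 j6 1.504
```

View pics/a1.png

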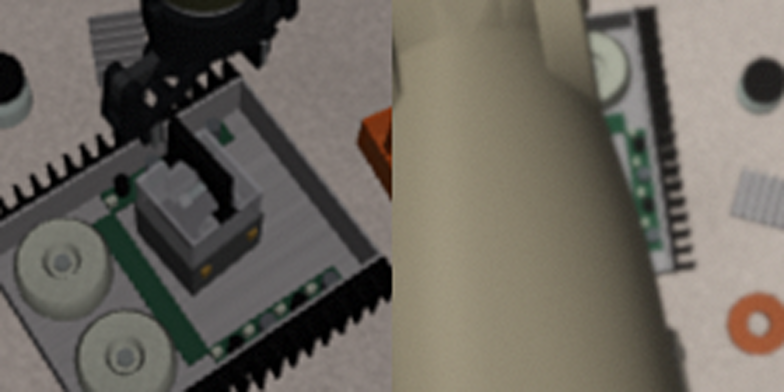

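The gripper is above the clear guard's black bar (bar around (205,165) in the picture, left finger at (125,105)). Descending straight.

Emit:
servo_tool:
  increments:
    - {"offset": [1.2, 0, 0], "yaw": 0}
    - {"offset": [2.7, 0, 0], "yaw": 0}
    - {"offset": [4.2, 0, 0], "yaw": 0}
    - {"offset": [5.7, 0, 0], "yaw": 0}
    - {"offset": [7.2, 0, 0], "yaw": 0}
    - {"offset": [8.5, 0, 0], "yaw": 0}
    - {"offset": [9.3, -0.1, 0], "yaw": 0}
    - {"offset": [9.5, -0.1, 0], "yaw": 0}

```text
clock: 2.6
tcp_pos: [0.5947, 0.1904, 0.164]
orientation: [0.558, 0.434, 0.559, -0.435]
wrist_force: [0.4, 0.6, 0.0]
finger_gap: 0.0856
```

Emit:
servo_tool:
  increments:
    - {"offset": [0, 0, 0], "yaw": 0}
    - {"offset": [0, 0, 0], "yaw": 0}
    - {"offset": [0, 0, 0], "yaw": 0}
    - {"offset": [0, 0, 0], "yaw": 0}
    - {"offset": [0, 0, 0], "yaw": 0}
    - {"offset": [0, 0, 0], "yaw": 0}
    - {"offset": [0, 0, 0], "yaw": 0}
    - {"offset": [0, 0, 0], "yaw": 0}
  claw: 0
  force: 40

```text
clock: 3.4
tcp_pos: [0.5963, 0.19, 0.1655]
orientation: [0.558, 0.435, 0.558, -0.434]
wrist_force: [1.8, 0.0, 0.9]
finger_gap: 0.0089
```

```bash
python3 - <<'E'
from h import *
plan([.5975,.188,.164],14)
im,d=env.read_camera("scene")
a=im[170:310,210:350]
cv2.imwrite("pics/a2.png",cv2.resize(a[:,:,::-1],None,fx=4,fy=4,interpolation=cv2.INTER_CUBIC))
E
```

```text
t 3.4 tcp [0.5963 0.19   0.1655] jaw deg 14.15 tilt 0.04 gap 0.0089 F [1.8 0.  0.9]
offset cm [0.15 0.07 0.22] yaw(tool x) deg 0.15 world jaw turn -0.15 j6 1.504
```

View pics/a2.png

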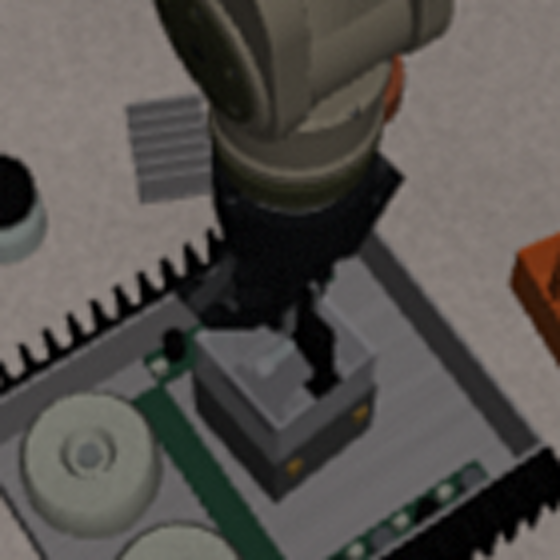

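Jaws are shut on the bar (gap 9 mm), guard box still on the socket at (285,400). Lifting straight up.

Emit:
servo_tool:
  increments:
    - {"offset": [-0.5, 0, 0], "yaw": 0}
    - {"offset": [-1.5, 0, 0], "yaw": 0}
    - {"offset": [-3, 0, 0], "yaw": 0}
    - {"offset": [-4.5, 0, 0], "yaw": 0}
    - {"offset": [-6, 0, 0], "yaw": 0}
    - {"offset": [-7.5, 0, 0], "yaw": 0}
    - {"offset": [-8.6, 0, 0], "yaw": 0}
    - {"offset": [-9, 0, 0], "yaw": 0}

```text
clock: 4.25
tcp_pos: [0.5965, 0.1901, 0.2571]
orientation: [0.558, 0.435, 0.557, -0.434]
wrist_force: [0.5, 0.1, -2.1]
finger_gap: 0.0086
```

```bash
python3 - <<'E'
from h import *
plan([.48,-.236,.26],4.4)
im,d=env.read_camera("scene")
a=im[170:310,210:350]
cv2.imwrite("pics/a3.png",cv2.resize(a[:,:,::-1],None,fx=4,fy=4,interpolation=cv2.INTER_CUBIC))
E
```

```text
t 4.25 tcp [0.5965 0.1901 0.2571] jaw deg 14.16 tilt 0.13 gap 0.0086 F [ 0.5  0.1 -2.1]
offset cm [ -0.34 -21.72  38.46] yaw(tool x) deg 9.76 world jaw turn -9.76 j6 1.504
```

View pics/a3.png

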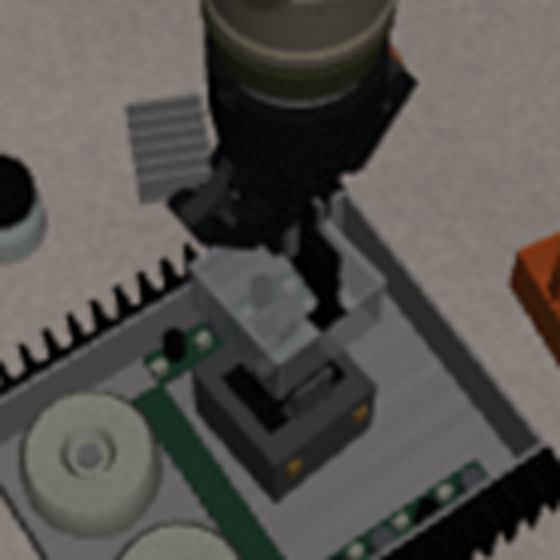

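Emit:
servo_tool:
  increments:
    - {"offset": [0, -0.7, 1.2], "yaw": 0}
    - {"offset": [-0.1, -2, 3.5], "yaw": 1}
    - {"offset": [-0.1, -3.7, 6.5], "yaw": 2}
    - {"offset": [-0.2, -5.5, 9.7], "yaw": 3}
    - {"offset": [-0.2, -7.3, 13], "yaw": 4}
    - {"offset": [-0.3, -9.1, 16.2], "yaw": 5}
    - {"offset": [-0.3, -10.9, 19.4], "yaw": 5.5}
    - {"offset": [-0.3, -12.7, 22.6], "yaw": 6}

```text
clock: 5.1
tcp_pos: [0.5265, -0.062, 0.2574]
orientation: [0.534, 0.463, 0.535, -0.464]
wrist_force: [0.5, -0.3, -2.0]
finger_gap: 0.0095
```

```bash
python3 -c "
from h import *
plan([.48,-.236,.26],4.4)"
```

```text
t 5.1 tcp [ 0.5265 -0.062   0.2574] jaw deg 8.11 tilt 0.09 gap 0.0095 F [ 0.5 -0.3 -2. ]
offset cm [-0.26 -7.06 16.57] yaw(tool x) deg 3.71 world jaw turn -3.71 j6 1.161
```

Emit:
servo_tool:
  increments:
    - {"offset": [0, -1.3, 3.1], "yaw": 0.5}
    - {"offset": [-0.1, -2.7, 6.3], "yaw": 1.2}
    - {"offset": [-0.1, -4.1, 9.5], "yaw": 2}
    - {"offset": [-0.2, -5.3, 12.5], "yaw": 2.7}
    - {"offset": [-0.2, -6.2, 14.7], "yaw": 3.3}
    - {"offset": [-0.3, -6.8, 16], "yaw": 3.6}
    - {"offset": [-0.3, -7, 16.5], "yaw": 3.7}
    - {"offset": [-0.3, -7.1, 16.6], "yaw": 3.7}

```text
clock: 5.9
tcp_pos: [0.481, -0.2347, 0.2609]
orientation: [0.519, 0.48, 0.519, -0.48]
wrist_force: [0.7, -0.5, -2.2]
finger_gap: 0.0088
```

```bash
python3 - <<'E'
from h import *
plan([.48,-.236,.22],4.4)
D={}
for n in("scene","top"):
    im,d=env.read_camera(n); D[n]=(im,d,env.camera_model(n))
    P=cloud(d,D[n][2])
    g=(abs(P[...,0]-.48)<.06)&(abs(P[...,1]+.236)<.06)
    for lo,hi in ((.19,.215),(.215,.23),(.23,.262),(.262,.276)):
        k=g&(P[...,2]>lo)&(P[...,2]<hi); q=P[k]
        if len(q)>8: print(n,lo,len(q),np.median(q[:,2]).round(4),cv2.minAreaRect((q[:,:2]*1000).astype(np.float32)))
pickle.dump(D,open("d1.pkl","wb"))
a=D["scene"][0][20:160,170:310]; b=D["top"][0][150:290,340:480]
cv2.imwrite("pics/a4.png",cv2.resize(np.hstack([a,b])[:,:,::-1],None,fx=2.8,fy=2.8,interpolation=cv2.INTER_CUBIC))
E
```

```text
t 5.9 tcp [ 0.481  -0.2347  0.2609] jaw deg 4.42 tilt 0.06 gap 0.0088 F [ 0.7 -0.5 -2.2]
offset cm [ 4.09 -0.11  0.12] yaw(tool x) deg 0.02 world jaw turn -0.02 j6 0.889
scene 0.19 518 0.212 ((490.81402587890625, -235.24526977539062), (95.97723388671875, 76.3259048461914), 3.986476421356201)
scene 0.215 253 0.2162 ((479.89678955078125, -236.21939086914062), (71.80225372314453, 77.53569793701172), 4.231387615203857)
scene 0.23 90 0.2474 ((484.2159423828125, -235.05844116210938), (12.692341804504395, 72.24279022216797), 12.756499290466309)
scene 0.262 57 0.2706 ((483.55230712890625, -218.22462463378906), (34.39876174926758, 35.741493225097656), 77.26847839355469)
top 0.19 471 0.2134 ((491.68927001953125, -230.3559112548828), (93.45230865478516, 62.96665954589844), 3.5017311573028564)
top 0.215 204 0.216 ((481.2222900390625, -230.50608825683594), (71.18545532226562, 62.15446090698242), 3.115839719772339)
top 0.23 25 0.2451 ((477.58221435546875, -204.75665283203125), (12.146790504455566, 5.999307632446289), 39.3740348815918)
top 0.262 33 0.2713 ((479.5799560546875, -215.41275024414062), (33.630035400390625, 25.519384384155273), 5.8102946281433105)
```

View pics/a4.png

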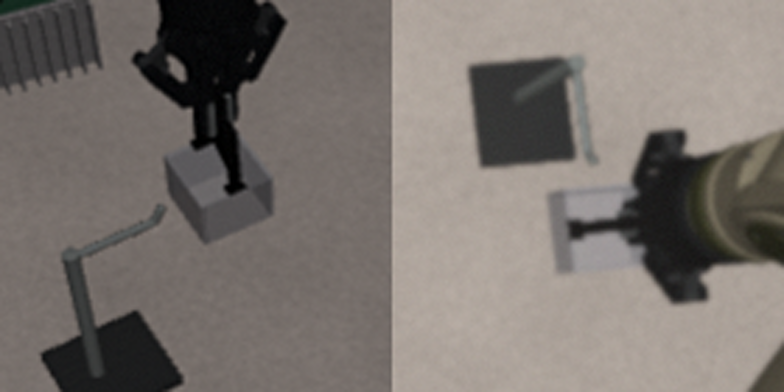

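Guard hangs level in the jaws at (215,185) left pane, outside the hook tip at (160,210), aligned with the prong line. Lower to pass-over height.

Emit:
servo_tool:
  increments:
    - {"offset": [0.6, 0, 0], "yaw": 0}
    - {"offset": [1.4, 0, 0], "yaw": 0}
    - {"offset": [2.3, 0, 0], "yaw": 0}
    - {"offset": [3.2, 0, 0], "yaw": 0}
    - {"offset": [4, 0, 0], "yaw": 0}
    - {"offset": [4.4, 0, 0], "yaw": 0}
    - {"offset": [4.6, 0, 0], "yaw": 0}
    - {"offset": [4.6, 0, 0], "yaw": 0}

```text
clock: 6.8
tcp_pos: [0.4813, -0.2346, 0.215]
orientation: [0.519, 0.48, 0.519, -0.48]
wrist_force: [-0.8, 0.5, -1.8]
finger_gap: 0.0089
```

```bash
python3 - <<'E'
from h import *
plan([.569,-.228,.215],4.4)
D={}
for n in("scene","top"):
    im,d=env.read_camera(n); D[n]=(im,d,env.camera_model(n))
    P=cloud(d,D[n][2])
    g=(abs(P[...,0]-.48)<.045)&(abs(P[...,1]+.236)<.05)
    z=P[g][:,2]; z=z[(z>.155)&(z<.18)]; h,e=np.histogram(z,25); print(n,len(z),e[h.argmax()])
    k=g&(P[...,2]>.163)&(P[...,2]<.175);q=P[k]
    print(np.median(q[:,2]),cv2.minAreaRect((q[:,:2]*1000).astype(np.float32)))
a=D["scene"][0][20:160,170:310]; b=D["top"][0][150:290,340:480]
cv2.imwrite("pics/a5.png",cv2.resize(np.hstack([a,b])[:,:,::-1],None,fx=2.8,fy=2.8,interpolation=cv2.INTER_CUBIC))
E
```

```text
t 6.8 tcp [ 0.4813 -0.2346  0.215 ] jaw deg 4.45 tilt 0.02 gap 0.0089 F [-0.8  0.5 -1.8]
offset cm [0.   8.79 0.02] yaw(tool x) deg 0.05 world jaw turn -0.05 j6 0.89
scene 600 0.16854420930723982
0.16872157865986093 ((480.22369384765625, -236.451904296875), (73.5526123046875, 75.76786041259766), 4.786157608032227)
top 555 0.16861379297907347
0.16881949205608493 ((481.9132080078125, -230.6630859375), (72.32856750488281, 62.5232048034668), 5.777207851409912)
```

View pics/a5.png

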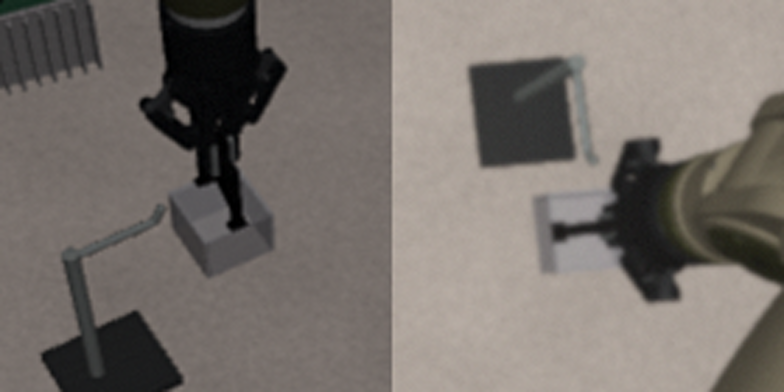

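Box top measured at 0.1686 m, so the opening spans 0.1686–0.2046, bracketing prong underside (0.176) and tip (0.196). Advance along +x.

Emit:
servo_tool:
  increments:
    - {"offset": [0, 0.5, 0], "yaw": 0}
    - {"offset": [0, 1.2, 0], "yaw": 0}
    - {"offset": [0, 2, 0], "yaw": 0}
    - {"offset": [0, 2.8, 0], "yaw": 0}
    - {"offset": [0, 3.5, 0], "yaw": 0}
    - {"offset": [0, 4.1, 0], "yaw": 0}
    - {"offset": [0, 4.4, 0], "yaw": 0}
    - {"offset": [0, 4.5, 0], "yaw": 0}

```text
clock: 7.7
tcp_pos: [0.5266, -0.231, 0.2151]
orientation: [0.519, 0.48, 0.519, -0.48]
wrist_force: [0.1, -0.4, -1.4]
finger_gap: 0.009
```

Emit:
servo_tool:
  increments:
    - {"offset": [0, 0.4, 0], "yaw": 0}
    - {"offset": [0, 1, 0], "yaw": 0}
    - {"offset": [0, 1.7, 0], "yaw": 0}
    - {"offset": [0, 2.4, 0], "yaw": 0}
    - {"offset": [0, 3.1, 0], "yaw": 0}
    - {"offset": [0, 3.8, 0], "yaw": 0}
    - {"offset": [0, 4.2, 0], "yaw": 0}
    - {"offset": [0, 4.3, 0], "yaw": 0}

```text
clock: 8.5
tcp_pos: [0.5697, -0.2277, 0.2151]
orientation: [0.519, 0.48, 0.519, -0.48]
wrist_force: [0.2, -0.2, -1.3]
finger_gap: 0.0091
```

```bash
python3 - <<'E'
from h import *
plan([.569,-.228,.1965],4.4)
D={}
for n in("scene","top"):
    im,d=env.read_camera(n); D[n]=(im,d,env.camera_model(n))
a=D["scene"][0][20:160,130:270]; b=D["top"][0][150:290,340:480]
cv2.imwrite("pics/a6.png",cv2.resize(np.hstack([a,b])[:,:,::-1],None,fx=2.8,fy=2.8,interpolation=cv2.INTER_CUBIC))
E
```

```text
t 8.5 tcp [ 0.5697 -0.2277  0.2151] jaw deg 4.48 tilt 0.01 gap 0.0091 F [ 0.2 -0.2 -1.3]
offset cm [ 1.86 -0.07  0.02] yaw(tool x) deg 0.08 world jaw turn -0.08 j6 0.982
```

View pics/a6.png

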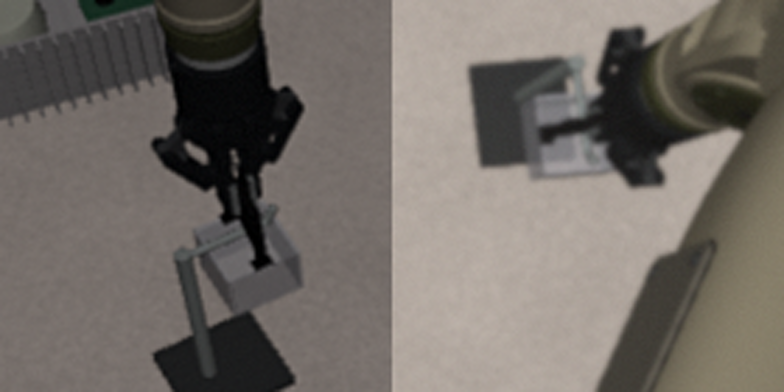

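The prong threads the loop (prong (185,255)→tip (270,210), left pane) with no contact force. Lower onto the prong.

Emit:
servo_tool:
  increments:
    - {"offset": [0.4, 0, 0], "yaw": 0}
    - {"offset": [0.8, 0, 0], "yaw": 0}
    - {"offset": [1.2, 0, 0], "yaw": 0}
    - {"offset": [1.5, 0, 0], "yaw": 0}
    - {"offset": [1.8, 0, 0], "yaw": 0}
    - {"offset": [2, 0, 0], "yaw": 0}
    - {"offset": [2, 0, 0], "yaw": 0}
    - {"offset": [2, 0, 0], "yaw": 0}

```text
clock: 9.4
tcp_pos: [0.569, -0.2278, 0.1976]
orientation: [0.52, 0.48, 0.518, -0.48]
wrist_force: [-3.2, 2.1, 10.1]
finger_gap: 0.0086
```

```bash
python3 -c "
from h import *
plan([.569,-.228,.194],4.4)"
```

```text
t 9.4 tcp [ 0.569  -0.2278  0.1976] jaw deg 4.46 tilt 0.12 gap 0.0086 F [-3.2  2.1 10.1]
offset cm [ 0.36 -0.01  0.02] yaw(tool x) deg 0.06 world jaw turn -0.06 j6 0.981
```

Emit:
servo_tool:
  increments:
    - {"offset": [0, 0, -0.1], "yaw": 0}
    - {"offset": [0, 0, -0.2], "yaw": 0}
    - {"offset": [0, 0, -0.3], "yaw": 0}
    - {"offset": [0, 0, -0.3], "yaw": 0}
    - {"offset": [0, 0, -0.3], "yaw": 0}
    - {"offset": [0, 0, -0.3], "yaw": 0}
    - {"offset": [0, 0, -0.3], "yaw": 0}
    - {"offset": [0, 0, -0.3], "yaw": 0}

```text
clock: 10.2
tcp_pos: [0.5691, -0.2275, 0.1976]
orientation: [0.521, 0.48, 0.517, -0.482]
wrist_force: [-4.3, -4.9, 7.4]
finger_gap: 0.0089
```

```bash
python3 - <<'E'
from h import *
plan([.569,-.228,.194],4.4)
D={}
for n in("scene","top"):
    im,d=env.read_camera(n); D[n]=(im,d,env.camera_model(n))
    P=cloud(d,D[n][2])
    g=(abs(P[...,0]-.57)<.045)&(abs(P[...,1]+.228)<.05)
    k=g&(P[...,2]>.143)&(P[...,2]<.156);q=P[k]
    print(np.median(q[:,2]),cv2.minAreaRect((q[:,:2]*1000).astype(np.float32)))
a=D["scene"][0][20:160,130:270]; b=D["top"][0][150:290,340:480]
cv2.imwrite("pics/a7.png",cv2.resize(np.hstack([a,b])[:,:,::-1],None,fx=2.8,fy=2.8,interpolation=cv2.INTER_CUBIC))
E
```

```text
t 10.2 tcp [ 0.5691 -0.2275  0.1976] jaw deg 4.36 tilt 0.35 gap 0.0089 F [-4.3 -4.9  7.4]
offset cm [ 0.36 -0.01  0.05] yaw(tool x) deg -0.04 world jaw turn 0.04 j6 0.986
0.1508133655349475 ((567.531982421875, -228.9638671875), (72.69876861572266, 75.62512969970703), 3.824462413787842)
0.15079832143032001 ((568.9964599609375, -222.9154052734375), (73.02544403076172, 59.128536224365234), 5.956064224243164)
```

View pics/a7.png

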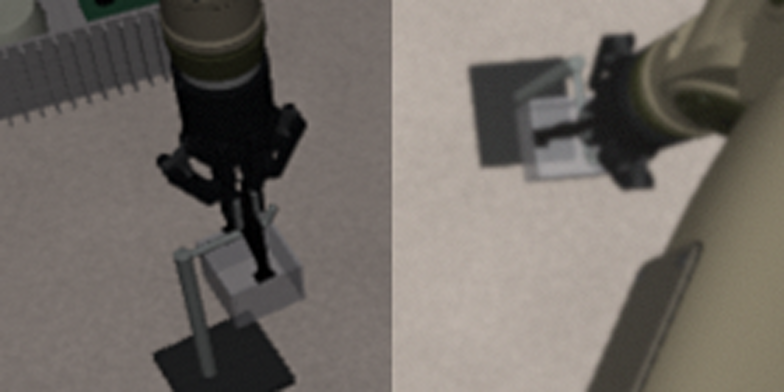

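Seated on the prong (box top 0.151 → grip bar 18 mm above seat), centred from both sides. Relax the preload, then open.

Emit:
servo_tool:
  increments:
    - {"offset": [0, 0, 0.1], "yaw": 0}
    - {"offset": [0, 0, 0.2], "yaw": 0}
    - {"offset": [-0.1, 0, 0.2], "yaw": 0}
    - {"offset": [-0.2, 0, 0.2], "yaw": 0}
    - {"offset": [-0.2, 0, 0.2], "yaw": 0}
    - {"offset": [-0.2, 0, 0.2], "yaw": 0}
    - {"offset": [-0.2, 0, 0.2], "yaw": 0}
    - {"offset": [-0.2, 0, 0.2], "yaw": 0}

```text
clock: 11.1
tcp_pos: [0.5693, -0.2274, 0.1977]
orientation: [0.519, 0.48, 0.519, -0.48]
wrist_force: [-1.4, -3.4, 5.8]
finger_gap: 0.009
```

Emit:
servo_tool:
  increments:
    - {"offset": [0, 0, 0], "yaw": 0}
    - {"offset": [0, 0, 0], "yaw": 0}
    - {"offset": [0, 0, 0], "yaw": 0}
    - {"offset": [0, 0, 0], "yaw": 0}
    - {"offset": [0, 0, 0], "yaw": 0}
    - {"offset": [0, 0, 0], "yaw": 0}
    - {"offset": [0, 0, 0], "yaw": 0}
    - {"offset": [0, 0, 0], "yaw": 0}
  claw: 0.45

```text
clock: 11.9
tcp_pos: [0.5691, -0.2268, 0.1973]
orientation: [0.519, 0.48, 0.519, -0.48]
wrist_force: [-0.4, -0.3, -0.3]
finger_gap: 0.0385
```

```bash
python3 - <<'E'
from h import *
plan([.569,-.228,.28],4.4)
D={}
for n in("scene","top"):
    im,d=env.read_camera(n); D[n]=(im,d,env.camera_model(n))
    P=cloud(d,D[n][2])
    g=(abs(P[...,0]-.57)<.045)&(abs(P[...,1]+.228)<.05)
    k=g&(P[...,2]>.140)&(P[...,2]<.156);q=P[k]
    print(np.median(q[:,2]),cv2.minAreaRect((q[:,:2]*1000).astype(np.float32)))
a=D["scene"][0][20:160,130:270]; b=D["top"][0][150:290,340:480]
cv2.imwrite("pics/a8.png",cv2.resize(np.hstack([a,b])[:,:,::-1],None,fx=2.8,fy=2.8,interpolation=cv2.INTER_CUBIC))
E
```

```text
t 11.9 tcp [ 0.5691 -0.2268  0.1973] jaw deg 4.46 tilt 0.01 gap 0.0385 F [-0.4 -0.3 -0.3]
offset cm [-8.27 -0.02  0.12] yaw(tool x) deg 0.06 world jaw turn -0.06 j6 0.983
0.15066436517063125 ((567.7777709960938, -230.2571258544922), (73.39460754394531, 76.04129791259766), 4.005073547363281)
0.15059615240969293 ((569.199951171875, -225.90313720703125), (71.84862518310547, 63.064308166503906), 4.40283203125)
```

View pics/a8.png

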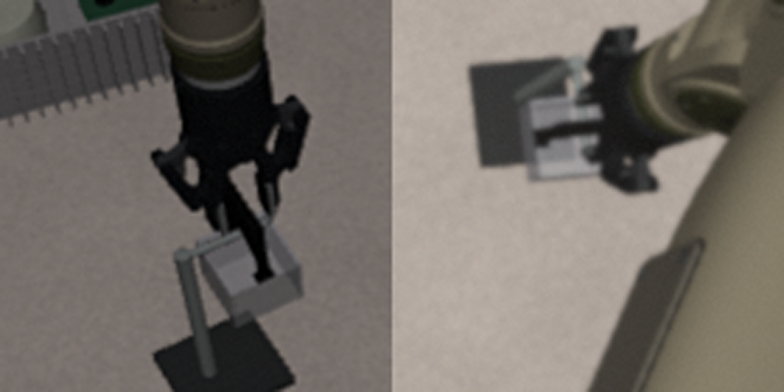

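Jaws are open at (225,215)/(270,205), clear of the bar; the guard stays on the prong unmoved. Rise straight up, then look again.

Emit:
servo_tool:
  increments:
    - {"offset": [-0.6, 0, 0], "yaw": 0}
    - {"offset": [-1.8, 0, 0], "yaw": 0}
    - {"offset": [-3.2, 0, 0], "yaw": 0}
    - {"offset": [-4.6, 0, 0], "yaw": 0}
    - {"offset": [-6, 0, 0], "yaw": 0}
    - {"offset": [-7.2, 0, 0], "yaw": 0}
    - {"offset": [-8, 0, 0], "yaw": 0}
    - {"offset": [-8, 0, 0], "yaw": 0}

```text
clock: 12.8
tcp_pos: [0.5697, -0.2271, 0.279]
orientation: [0.52, 0.48, 0.518, -0.48]
wrist_force: [0.3, 0.8, -0.9]
finger_gap: 0.0384
```

```bash
python3 - <<'E'
from h import *
D={}
for n in("scene","top"):
    im,d=env.read_camera(n); D[n]=(im,d,env.camera_model(n))
    P=cloud(d,D[n][2])
    g=(abs(P[...,0]-.57)<.045)&(abs(P[...,1]+.228)<.05)
    k=g&(P[...,2]>.140)&(P[...,2]<.156);q=P[k]
    print(np.median(q[:,2]),cv2.minAreaRect((q[:,:2]*1000).astype(np.float32)))
    g=(abs(P[...,0]-.5975)<.06)&(abs(P[...,1]-.188)<.06)
    for lo,hi in ((.065,.073),(.073,.09),(.1,.125)):
        k=g&(P[...,2]>lo)&(P[...,2]<hi);q=P[k]
        if len(q)>5: print(n,lo,len(q),np.median(q[:,2]).round(4),cv2.minAreaRect((q[:,:2]*1000).astype(np.float32)))
pickle.dump(D,open("d2.pkl","wb"))
a=D["scene"][0][20:160,130:270]; b=D["scene"][0][220:300,240:320]; b=cv2.resize(b,(140,140),interpolation=cv2.INTER_CUBIC)
c=D["top"][0][160:230,210:280]; c=cv2.resize(c,(140,140),interpolation=cv2.INTER_CUBIC)
cv2.imwrite("pics/a9.png",cv2.resize(np.hstack([b,c])[:,:,::-1],None,fx=2.8,fy=2.8,interpolation=cv2.INTER_CUBIC))
cv2.imwrite("pics/a9h.png",cv2.resize(a[:,:,::-1],None,fx=3,fy=3,interpolation=cv2.INTER_CUBIC))
plan([.5975,.188,.2],104)
E
```

```text
0.15073272756567835 ((568.1152954101562, -230.9185333251953), (73.49034118652344, 75.4483871459961), 5.5389227867126465)
scene 0.065 566 0.0698 ((596.5630493164062, 188.25222778320312), (77.41769409179688, 76.71058654785156), 14.342418670654297)
scene 0.073 212 0.0759 ((594.7619018554688, 189.06234741210938), (76.541259765625, 71.797119140625), 9.019721031188965)
scene 0.1 205 0.1118 ((596.754638671875, 188.66464233398438), (40.67033386230469, 54.378265380859375), 13.995874404907227)
0.15095349137154873 ((569.8687133789062, -231.3592529296875), (72.14175415039062, 73.77314758300781), 5.034156799316406)
top 0.065 425 0.07 ((598.5078125, 188.01913452148438), (76.47399139404297, 75.4180908203125), 13.815510749816895)
top 0.073 148 0.0753 ((596.24365234375, 187.65155029296875), (72.54600524902344, 74.04601287841797), 16.051654815673828)
top 0.1 114 0.1141 ((597.95703125, 187.5121612548828), (53.91584014892578, 39.2912712097168), 87.35624694824219)
t 12.9 tcp [ 0.5691 -0.2268  0.2771] jaw deg 4.45 tilt 0.01 gap 0.0385 F [-0.7  0.7 -0.2]
offset cm [  7.72   6.05 -41.14] yaw(tool x) deg 80.45 world jaw turn -80.45 j6 0.983
```

View pics/a9.png

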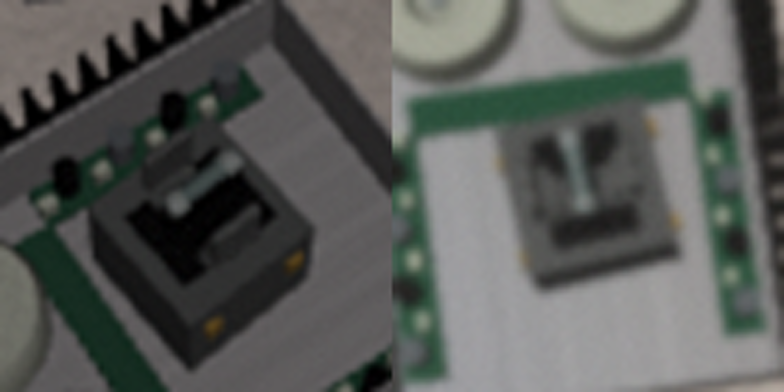

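View pics/a9h.png

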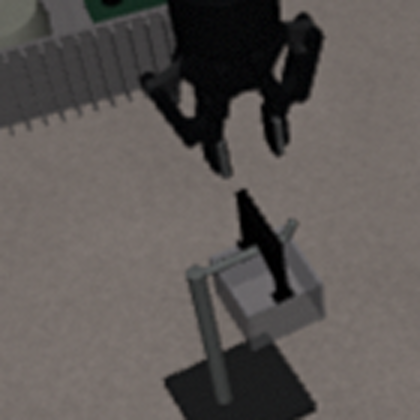

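The guard hangs still on the prong (centre ≈(0.569,−0.231)). The carrier is uncovered at (215,200) left pane, centred at (0.5973,0.188), yaw 14°. To keep j6 in range I turn yaw by −99.5° rather than +80.5°.

Emit:
servo_tool:
  increments:
    - {"offset": [0, 0.3, -1.5], "yaw": -4}
    - {"offset": [0, 0.7, -4.5], "yaw": -11}
    - {"offset": [0, 1.2, -8], "yaw": -18}
    - {"offset": [0, 1.7, -11.5], "yaw": -26}
    - {"offset": [0, 2.2, -15], "yaw": -34}
    - {"offset": [0, 2.7, -18.5], "yaw": -42}
    - {"offset": [0, 3.2, -22], "yaw": -50}
    - {"offset": [0, 3.7, -25.5], "yaw": -58}
  claw: 1

```text
clock: 13.7
tcp_pos: [0.5856, 0.0318, 0.2763]
orientation: [0.687, 0.166, 0.688, -0.166]
wrist_force: [0.6, -0.1, 0.4]
finger_gap: 0.0856
```

```bash
python3 -c "
from h import *
plan([.5973,.188,.2],104); print(st()[0]['joint_pos'].round(3))"
```

```text
t 13.7 tcp [0.5856 0.0318 0.2763] jaw deg 62.78 tilt 0.09 gap 0.0856 F [ 0.6 -0.1  0.4]
offset cm [ 7.63 14.43 -6.1 ] yaw(tool x) deg -41.22 world jaw turn 41.22 j6 0.392
[-0.083  0.331  0.18   1.422  0.     0.392]
```

Emit:
servo_tool:
  increments:
    - {"offset": [0.5, 2.5, -1.1], "yaw": -8}
    - {"offset": [1.5, 5.2, -2.2], "yaw": -16}
    - {"offset": [2.8, 8, -3.4], "yaw": -24}
    - {"offset": [4.2, 10.5, -4.5], "yaw": -32}
    - {"offset": [5.6, 12.6, -5.4], "yaw": -39}
    - {"offset": [6.8, 14, -5.9], "yaw": -41.2}
    - {"offset": [7.5, 14.4, -6.1], "yaw": -41.2}
    - {"offset": [7.6, 14.4, -6.1], "yaw": -41.2}

```text
clock: 14.5
tcp_pos: [0.5979, 0.1862, 0.1997]
orientation: [0.701, -0.084, 0.703, 0.083]
wrist_force: [0.1, 0.6, -0.3]
finger_gap: 0.0858
```

```bash
python3 - <<'E'
from h import *
plan([.5973,.188,.081],104)
D={}
for n in("scene","top"):
    im,d=env.read_camera(n); D[n]=(im,d,env.camera_model(n))
a=D["scene"][0][190:330,210:350]; b=D["scene"][0][20:160,130:270]
cv2.imwrite("pics/b1.png",cv2.resize(np.hstack([a,b])[:,:,::-1],None,fx=2.8,fy=2.8,interpolation=cv2.INTER_CUBIC))
E
```

```text
t 14.5 tcp [0.5979 0.1862 0.1997] jaw deg 103.58 tilt 0.16 gap 0.0858 F [ 0.1  0.6 -0.3]
offset cm [11.87  0.19  0.02] yaw(tool x) deg -0.42 world jaw turn 0.42 j6 -0.063
```

View pics/b1.png

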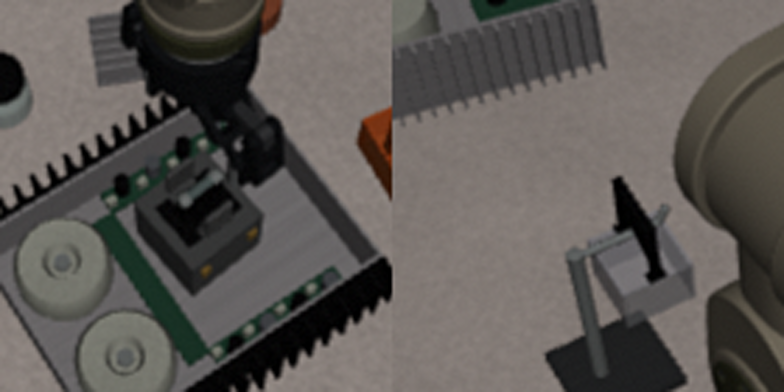

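Gripper over the carrier, jaw axis across the catches; guard still hanging at (640,260). Descend.

Emit:
servo_tool:
  increments:
    - {"offset": [1, 0.1, 0], "yaw": -0.4}
    - {"offset": [2.6, 0.2, 0], "yaw": -0.4}
    - {"offset": [4.4, 0.2, 0], "yaw": -0.4}
    - {"offset": [6.2, 0.2, 0], "yaw": -0.4}
    - {"offset": [7.8, 0.2, 0], "yaw": -0.4}
    - {"offset": [9, 0.2, 0], "yaw": -0.4}
    - {"offset": [9.5, 0.2, 0], "yaw": -0.4}
    - {"offset": [9.5, 0.2, 0], "yaw": -0.4}

```text
clock: 15.4
tcp_pos: [0.5979, 0.1877, 0.1058]
orientation: [0.702, -0.086, 0.702, 0.086]
wrist_force: [-0.5, 0.5, 0.3]
finger_gap: 0.0852
```

```bash
python3 - <<'E'
from h import *
plan([.5973,.188,.079],104)
im,d=env.read_camera("scene")
a=im[190:330,210:350]
cv2.imwrite("pics/b2.png",cv2.resize(a[:,:,::-1],None,fx=4,fy=4,interpolation=cv2.INTER_CUBIC))
E
```

```text
t 15.4 tcp [0.5979 0.1877 0.1058] jaw deg 104.02 tilt 0.05 gap 0.0852 F [-0.5  0.5  0.3]
offset cm [ 2.68  0.04 -0.05] yaw(tool x) deg 0.02 world jaw turn -0.02 j6 -0.069
```

View pics/b2.png

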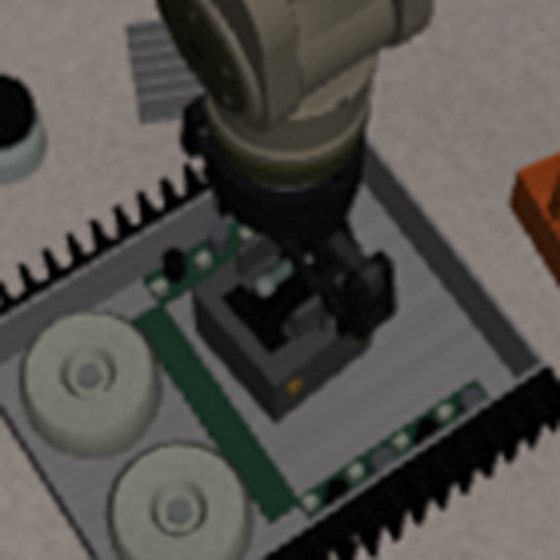

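The +y finger at (345,290) stands outside the catch plate at (310,310); clear. Descend the rest and squeeze.

Emit:
servo_tool:
  increments:
    - {"offset": [0.4, 0, 0], "yaw": 0}
    - {"offset": [0.9, 0, 0], "yaw": 0}
    - {"offset": [1.5, 0, 0], "yaw": 0}
    - {"offset": [2, 0, 0], "yaw": 0}
    - {"offset": [2.4, 0, 0], "yaw": 0}
    - {"offset": [2.7, 0, 0], "yaw": 0}
    - {"offset": [2.7, 0, 0], "yaw": 0}
    - {"offset": [2.7, 0, 0], "yaw": 0}

```text
clock: 16.25
tcp_pos: [0.5982, 0.1882, 0.0793]
orientation: [0.702, -0.087, 0.702, 0.087]
wrist_force: [-0.0, 0.5, 0.4]
finger_gap: 0.0852
```

Emit:
servo_tool:
  increments:
    - {"offset": [0, 0, 0], "yaw": 0}
    - {"offset": [0, 0, 0], "yaw": 0}
    - {"offset": [0, 0, 0], "yaw": 0}
    - {"offset": [0, 0, 0], "yaw": 0}
    - {"offset": [0, 0, 0], "yaw": 0}
    - {"offset": [0, 0, 0], "yaw": 0}
    - {"offset": [0, 0, 0], "yaw": 0}
    - {"offset": [0, 0, 0], "yaw": 0}
  claw: 0
  force: 40

```text
clock: 17.05
tcp_pos: [0.599, 0.1881, 0.0809]
orientation: [0.703, -0.087, 0.701, 0.086]
wrist_force: [-0.2, -1.6, 6.2]
finger_gap: 0.0376
```

```bash
python3 - <<'E'
from h import *
plan([.5973,.188,.079],104); print(st()[0]["ft_torque"].round(2))
im,d=env.read_camera("scene")
a=im[190:330,210:350]
cv2.imwrite("pics/b3.png",cv2.resize(a[:,:,::-1],None,fx=4,fy=4,interpolation=cv2.INTER_CUBIC))
E
```

```text
t 17.05 tcp [0.599  0.1881 0.0809] jaw deg 104.05 tilt 0.14 gap 0.0376 F [-0.2 -1.6  6.2]
offset cm [ 0.19  0.04 -0.17] yaw(tool x) deg 0.05 world jaw turn -0.05 j6 -0.069
[-0.24  0.31  0.01]
```

View pics/b3.png

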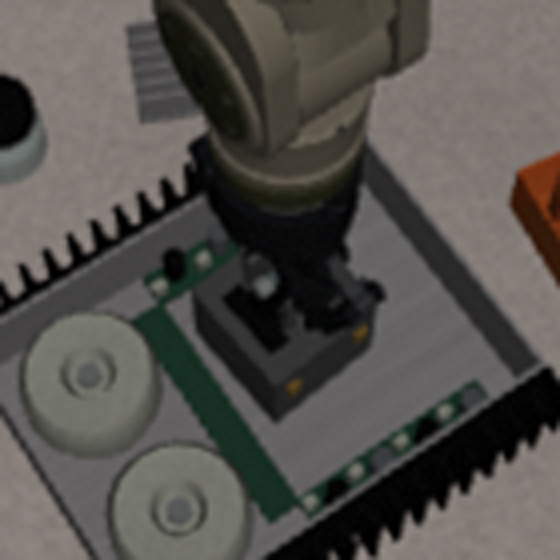

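Gap 38 mm: both catches fully in. Draw straight up.

Emit:
servo_tool:
  increments:
    - {"offset": [-0.2, 0, 0], "yaw": 0}
    - {"offset": [-0.5, 0, 0], "yaw": 0}
    - {"offset": [-0.9, 0, 0], "yaw": 0}
    - {"offset": [-1.3, 0, 0], "yaw": 0}
    - {"offset": [-1.8, 0, 0], "yaw": 0}
    - {"offset": [-2.3, 0, 0], "yaw": 0}
    - {"offset": [-2.8, 0, 0], "yaw": 0}
    - {"offset": [-3.2, 0, 0], "yaw": 0}

```text
clock: 17.9
tcp_pos: [0.5984, 0.1882, 0.1119]
orientation: [0.702, -0.086, 0.702, 0.087]
wrist_force: [-0.5, 0.2, -1.4]
finger_gap: 0.0376
```

```bash
python3 - <<'E'
from h import *
plan([.599,.188,.181],104)
im,d=env.read_camera("scene")
a=im[190:330,210:350]
cv2.imwrite("pics/b4.png",cv2.resize(a[:,:,::-1],None,fx=4,fy=4,interpolation=cv2.INTER_CUBIC))
E
```

```text
t 17.9 tcp [0.5984 0.1882 0.1119] jaw deg 104.06 tilt 0.03 gap 0.0376 F [-0.5  0.2 -1.4]
offset cm [-6.91 -0.04  0.06] yaw(tool x) deg 0.06 world jaw turn -0.06 j6 -0.069
```

View pics/b4.png

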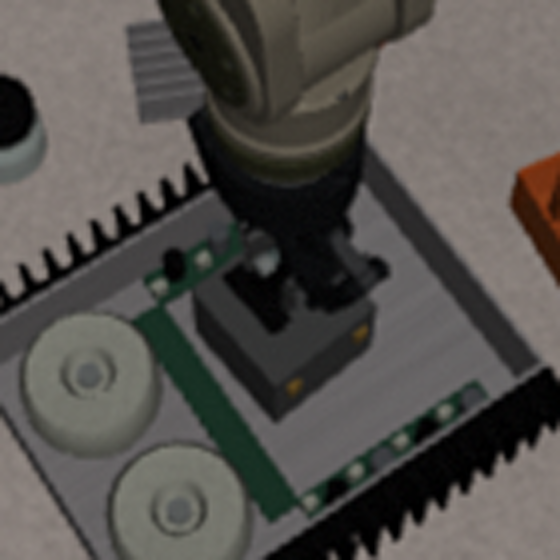

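Carrier is rising with the jaws (wrist load −1.4 N, its weight). Continue up.

Emit:
servo_tool:
  increments:
    - {"offset": [-0.7, 0, 0], "yaw": 0}
    - {"offset": [-1.7, 0, 0], "yaw": 0}
    - {"offset": [-2.9, 0, 0], "yaw": 0}
    - {"offset": [-4.1, 0, 0], "yaw": 0}
    - {"offset": [-5.3, 0, 0], "yaw": 0}
    - {"offset": [-6.3, 0, 0], "yaw": 0}
    - {"offset": [-6.9, 0, 0], "yaw": 0}
    - {"offset": [-6.9, 0, 0], "yaw": 0}

```text
clock: 18.75
tcp_pos: [0.5989, 0.1882, 0.1816]
orientation: [0.703, -0.086, 0.701, 0.087]
wrist_force: [-0.5, -0.0, -1.2]
finger_gap: 0.0382
```

Emit:
servo_tool:
  increments:
    - {"offset": [0, 0, 0], "yaw": 0}
    - {"offset": [0, 0, 0], "yaw": 0}
    - {"offset": [0, 0, 0], "yaw": 0}
    - {"offset": [0, 0, 0], "yaw": 0}
    - {"offset": [0, 0, 0], "yaw": 0}
    - {"offset": [0, 0, 0], "yaw": 0}
    - {"offset": [0, 0, 0], "yaw": 0}
    - {"offset": [0, 0, 0], "yaw": 0}

```text
clock: 19.55
tcp_pos: [0.5982, 0.1881, 0.1803]
orientation: [0.702, -0.086, 0.702, 0.087]
wrist_force: [-0.0, 0.9, -1.4]
finger_gap: 0.0378
```

```bash
python3 - <<'E'
from h import *
plan([.599,.188,.181],104)
im,d=env.read_camera("scene"); m=env.camera_model("scene")
P=cloud(d,m); g=(abs(P[...,0]-.57)<.045)&(abs(P[...,1]+.23)<.05); q=P[g&(P[...,2]>.14)&(P[...,2]<.156)]
print("guard top",np.median(q[:,2]),cv2.minAreaRect((q[:,:2]*1000).astype(np.float32)))
a=im[170:310,210:350]; b=im[20:160,130:270]
cv2.imwrite("pics/b5.png",cv2.resize(np.hstack([a,b])[:,:,::-1],None,fx=2.8,fy=2.8,interpolation=cv2.INTER_CUBIC))
E
```

```text
t 19.55 tcp [0.5982 0.1881 0.1803] jaw deg 104.06 tilt 0.0 gap 0.0378 F [-0.   0.9 -1.4]
offset cm [-0.07 -0.03  0.07] yaw(tool x) deg 0.06 world jaw turn -0.06 j6 -0.069
guard top 0.15069444863332637 ((567.8590698242188, -231.31292724609375), (73.1937026977539, 77.88428497314453), 3.964360475540161)
```

View pics/b5.png

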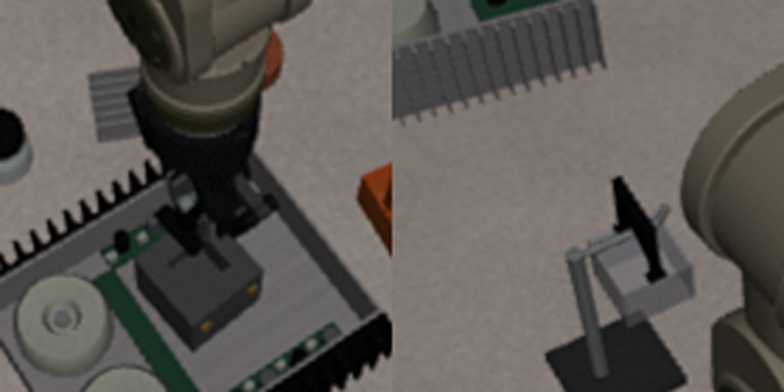

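The carrier is held above the empty socket (socket mouth at (200,255)), and the guard hangs on the prong at (640,260). Handing in.

```bash
python3 -c "
from h import *
print(env.hand_in()); plan([.599,.188,.181],104)"
```

```text
the job is handed in; nothing more can be done
None
the job is handed in; nothing more can be done
```

I hung the clear guard by its handle on the hook and let it go. Then I squeezed both catches, drew the carrier straight up and handed in while still holding it, at about 19.6 s of the 58 s allowed. No verdict was reported.

**Last checks before hand-in:**
- **Carrier:** the tool was vertical and had risen 9.9 cm from the squeeze. The wrist force of about −1.4 N matches the carrier's weight. The socket was visibly empty.
- **Catches:** I inferred that both are fully in from the jaw gap of 37.8 mm, against 40 mm nominal. The gripper also read about 1 mm low on the guard's bar.
- **Guard:** it was unmoved on the prong, about 15 mm outward from `hook_seat` and about 3 mm off its line. The grip bar was about 18 mm above `hook_seat`, where limits are 5–26 mm.
- **Bystanders:** nothing touched them that I could see, but I did not measure their positions again.

**One disagreement:** the guard came to rest about 3 mm higher on the prong than the nominal dimensions predict.

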